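# Work the wedge out from under a door panel and stow it

## Robot

A 7-joint arm with a two-finger parallel gripper is mounted at the origin on a cart in front of the work surface, level with it; the furniture and walls round the work are solid. World frame = base frame: x ahead of the robot, y to its left, z up, the work surface at z = 0. Lengths are in mm, angles in degrees, forces in N, time in s.
With the tool pointing down it reaches from about 400 to 850 mm from the base axis. Payload 4.4 kg.
Tool frame: the origin (TCP) lies at the very end of the fingers, on their centre line; the grasp point (between the pads) lies 19 mm behind it; z points along the fingers, y is the line along which they close (so a half turn about z gives the same grasp; the last joint's range is limited). The gripper opens to 94 mm and grips with 3 to 60 N. Pads are 16 mm wide; open, the fingers measure 119 mm over their backs; the gripper's body (75 mm by 177 mm) begins 78 mm behind the grasp point.
Start: joints at [65.443, 36.005, 2.206, 86.941, -1.547, 57.084, -1.146], TCP at [230.71, -607.693, 205.478] pointing down, gripper open.
Joint ranges: [-175.42, 175.42], [-21.48, 121.26], [-71.46, 75.88], [10.55, 141.38], [-63.04, 243.04], [13.31, 113.54], [-168.57, 168.57]. Speed limits (degrees/s): [147.25, 147.25, 180, 180, 180, 180, 180].

## Interface

Orientations are given as a 3x3 rotation matrix whose columns are the frame's x, y, z axes.
In Python, from workcell import sense, capture, camera_params, finish_job gives the robot as it stands. The module is installed in compiled form; this text tells all that it offers.
- The arm moves only by the shell command python3 -m jog 'ROWS'. ROWS is JSON, a list that holds one entry, the list of rows, each a list of 7 numbers: the shift along the tool's x, y, z in units of 25 mm (1.0 is 25 mm), then the turn, a rotation vector about the tool's x, y, z in units of 0.08 rad (1.0 is 0.08 rad), then the gripper's target within -1 to 1 (fully open at 1, half-way at 0, shut at -1). In form: [[[tx, ty, tz, rx, ry, rz, claw], ...]]. A call has 1 to 8 rows; each row shifts and turns the commanded pose from where the row before left it, along the tool's axes as they then stand; what a row does not reach is not made up. A row lasts 1/10 s, in which the tool goes at most 50 mm and 8.59 degrees, less where a joint would pass 70% of its speed; a pose out of reach is approached as far as the arm can. A call with a number of a shift or a turn outside -1 to 1 is refused whole. A call with a gripper value outside its range is refused whole. The fingers move at their own pace and stop on an object; the grip force is fixed at half the most. Time passes only in rows, so rows that do not move let the fingers close. It gives the time, the measured TCP pose, the force, the opening and the grip force at its end, in the units of the state.
- sense(): the state, without advancing time (a new reading comes with each control period).
- capture(name): name is "scene" or "top"; returns (picture, depth): 384x512x3 uint8, blue, green, red; 384x512 float32, mm along the optical axis (not along the pixel's ray), 0 where there is no reading.
- camera_params(name): a dict with "camera_matrix" (3x3 intrinsics, pixels), "k1" (the pictures are not rectified: a ray, as slopes to the right and down, at radius r is drawn at 1 + k1 r^2 times it, then the intrinsics apply), "T" (4x4, takes a point from camera to world coordinates). Camera axes: x right, y down, z forward; pixel columns grow to the right and rows downward; lengths in mm; the calibration is good to about 2 mm. A picture is of the moment at which its call begins. camera_params takes no time and is no camera call.
- finish_job(): hands the job in; it is judged then, once.
The state is a dict: "time_s": time; "joints": joint angles; "dq": joint speeds; "effort": joint torques, N m; "tcp_pos": TCP position; "tool_rot": TCP orientation; "ft_force": force on the tool from outside, world axes, zero at the start; "torque": the same for the moment, N m; "grip_width": finger opening in mm; "gripper_force": force on a finger pad.
Only numpy, scipy, OpenCV 4.12 (cv2) and the standard library are available. Lean on these libraries where they do the work, as an engineer would, in place of code of your own. Each camera call takes 0.05 s, during which the arm holds its last target. There are 200 camera calls.

## Task

The orange wedge props up one edge of the dark cabinet-door panel; draw it straight back out in small tugs of about 2 cm, letting everything rest for half a second after each, without touching the panel, so that the panel comes gently down flat in its place between the wooden stops. Let go of the wedge on the table, take it again by its thinner half, and lay it flat in the blue-walled holder with its thick end between the side walls and fully home against the back wall. Leave all the other things where they stand.

Things in the scene. Friction and masses are not known exactly. Their poses are not given: they have to be found in the camera images.
- wedge: loose orange plastic wedge, dark ribs on its thick end, 150 long x 40 wide (x), 0.1 kg. Origin: centre of its underside, mid-length; +y runs along it to the thin end, +z up. 30 mm high from y = -75 to -30 mm, then tapers evenly to 5 mm at y = +75 mm. Starts flat on the table, thick 57 mm sticking out from under the panel, 93 mm beneath. Way out: straight along its -y, dragging with 5 to 20 N.
- wedge_tip (a point): middle of the thin end's edge, on the underside of the wedge (wedge y = +75 mm)
- panel: heavy dark cabinet-door panel, 240 (x) x 260 (y) x 22 mm, about 1.5 kg, loose, two black hinge cups on top near its +y edge. Origin: centre of its underside; +z out of its top face. At the start its +y edge is on the table and its -y edge is propped 27 mm up by the wedge; it lies flat when the wedge is out.
- bench_stops: fixed wooden stops. Origin: on the table, centre of the panel's place; +y as the panel's. Two upright stops, 22 (x) x 26 (y) x 56 mm high, at x = -108 and +108 mm, y = -146 mm (faces to the panel at y = -133 mm) keep the panel from following the wedge, which lies between them, its centre line within 32 mm of x = 0. A low cleat 200 x 20 x 14 mm lies at y = +144 mm.
- wedge_holder: fixed holder: aluminium base plate 70 (x) x 170 (y) x 6 mm with blue walls 8 mm thick, tops 44 mm above the table. Origin: on the table, mid-length. Side walls, inner faces at x = -25 and +25 mm, run from y = -80 to -5 mm, too close to the wedge for fingers; back wall's inner face at y = -78 mm; the +y half is open, with room for fingers.
- holder_seat (a point): where the wedge's origin lies when the wedge is fully home in the holder (holder x = 0, y = -3 mm, z = 6 mm, on the plate's top); the wedge's axes are then the holder's, thin end to +y
- tape_measure: yellow tape measure, 60 x 80 x 66 mm, a bystander beside the wedge's way out; origin: centre of its underside
- sanding_block: brown cork sanding block, 126 (x) x 97 (y) x 24 mm, a bystander beside the wedge's way out; origin: centre of its underside
- paste_box: red, white and blue carton, 104 (x) x 71 (y) x 54 mm, a bystander near the holder; origin: centre of its underside
- glue_bottle: white glue bottle with an orange cap, 56 mm across, 160 mm tall, a bystander at the back; origin: centre of its underside
- dowel_pot: blue pot of dowels, 68 mm across, 62 mm high, a bystander at the back; origin: centre of its underside
- masking_tape: roll of masking tape, 101 mm across, 25 mm high, a bystander at the back; origin: centre of its underside

How it is judged (in metres and radians):
On the way, in this order (a step that is already met when the one before it is completed fails the run):
1. wedge has been drawn back 8 to 31 mm in all and is at rest there (tug 1) (distance of wedge from where it was at the start of the episode between 0.008 and 0.031 m and height (world z) of wedge below 0.006 m and linear speed of wedge below 0.01 m/s), for 0.2 s.
2. wedge has been drawn back 31 to 55 mm in all and is at rest there (tug 2) (distance of wedge from where it was at the start of the episode between 0.031 and 0.055 m and height (world z) of wedge below 0.006 m and linear speed of wedge below 0.01 m/s), for 0.2 s.
3. wedge has been drawn back 55 to 79 mm in all and is at rest there (tug 3) (distance of wedge from where it was at the start of the episode between 0.055 and 0.079 m and height (world z) of wedge below 0.006 m and linear speed of wedge below 0.01 m/s), for 0.2 s.
4. panel lies flat in its place; wedge lies on the table, let go and at rest (angle between panel's own z axis and vertical below 0.012 rad and horizontal distance between panel and bench_stops below 0.012 m and linear speed of wedge below 0.01 m/s and height (world z) of wedge below 0.004 m and contact force between the fingers and wedge below 0.1 N), for 0.2 s.
5. wedge is taken again by its thinner half and lifted (contact force between the fingers and wedge above 0.5 N and y of the grasp point in the frame of wedge above 0 m and height (world z) of wedge above 0.02 m), for 0.1 s.
At the end, for the whole second after the job is handed in: Panel flat (0.012 rad), its centre within 12 mm of its place between the stops; wedge flat on the holder's base plate, thick end between the side walls and within about 12 mm of the back wall, thin end outward; let go and at rest (angle between panel's own z axis and vertical below 0.012 rad and horizontal distance between panel and bench_stops below 0.012 m and x of wedge in the frame of wedge_holder between -0.01 and 0.01 m and y of wedge in the frame of wedge_holder between -0.012 and 0.009 m and z of wedge in the frame of wedge_holder below 0.01 m and y of wedge_tip in the frame of wedge_holder above 0.05 m and angle between the z axis of wedge and the z axis of wedge_holder, either way round below 0.08 rad and linear speed of each of wedge, panel below 0.01 m/s and contact force between the fingers and wedge below 0.1 N); the robot touches nothing.
It fails at once if the panel is touched with more than 3 N by the robot (contact force between any of the fingers, the arm and panel above 3 N).
It fails at once if the panel falls hard (turns faster than 2.2 rad/s) instead of coming down gently (angular speed of panel above 2.2 rad/s).
It fails at once if the panel is dragged more than 15 mm from its place (horizontal distance between panel and bench_stops above 0.015 m).
It fails at once if a bystander (tape measure, sanding block, carton, glue bottle, dowel pot, masking tape) is moved more than 15 mm (distance of any of tape_measure, sanding_block, paste_box, glue_bottle, dowel_pot, masking_tape from where it was at the start of the episode above 0.015 m).
It also fails if it takes over 61 s, if anything falls off the work surface, if the arm or the gripper's body presses on something with over 40 N, if the wrist force passes 120 N, or if a joint passes its speed limit or range.

## Working session

There is one attempt and no reset: what is moved stays moved. The work goes in short steps, Python scripts to look and compute and a shell command to move; the robot and the scene stay as the last step left them, time stands still between calls to the robot, and variables do not carry over. Pictures are saved under pics/ and viewed, at most 10 in all, crops included, and the job is handed in when it is done.

```bash
mkdir -p pics; cat > h.py <<'E'
import numpy as np, cv2
from workcell import sense, capture, camera_params, finish_job
def ray(cam,u,v):
    p=camera_params(cam);K=np.array(p["camera_matrix"],float);T=np.array(p["T"],float)
    d=np.array([(u-K[0,2])/K[0,0],(v-K[1,2])/K[1,1]]);s=d.copy()
    for _ in range(20): s=d/(1+p["k1"]*(s@s))
    return T[:3,3],T[:3,:3]@np.array([s[0],s[1],1.]),T
def onz(cam,u,v,z):
    o,d,_=ray(cam,u,v); return o+d*(z-o[2])/d[2]
def bydepth(cam,u,v,D):
    o,d,_=ray(cam,u,v); return o+d*D
def cloud(cam,D):
    p=camera_params(cam);K=np.array(p["camera_matrix"],float);T=np.array(p["T"],float)
    h,w=D.shape;U,V=np.meshgrid(np.arange(w),np.arange(h))
    d=np.stack([(U-K[0,2])/K[0,0],(V-K[1,2])/K[1,1]],-1);s=d.copy()
    for _ in range(20): s=d/(1+p["k1"]*(s**2).sum(-1,keepdims=True))
    P=np.concatenate([s,np.ones((h,w,1))],-1)*D[...,None]
    return P@T[:3,:3].T+T[:3,3]
E
python3 - <<'E'
from h import *
ims=[]
for c in ("scene","top"):
    im,D=capture(c);cv2.imwrite(f"pics/{c}0.png",im);np.savez(f"{c}0.npz",im=im,D=D)
    p=camera_params(c);print(c,np.round(p["camera_matrix"],1).tolist(),p["k1"],np.round(p["T"],3).tolist())
s=sense();print(s["time_s"],s["tcp_pos"],np.round(s["tool_rot"],3).tolist(),s["grip_width"],s["ft_force"])
E
```

```text
scene [[432.1, 0.0, 258.7], [0.0, 432.1, 196.5], [0.0, 0.0, 1.0]] -0.07012765267417721 [[-0.657, -0.546, 0.52, -186.522], [-0.754, 0.488, -0.44, 704.744], [-0.014, -0.681, -0.732, 1164.417], [0.0, 0.0, 0.0, 1.0]]
top [[410.0, 0.0, 247.5], [0.0, 410.0, 199.0], [0.0, 0.0, 1.0]] -0.0692729267136242 [[-0.018, -0.997, 0.077, 506.572], [-1.0, 0.02, 0.021, 18.545], [-0.023, -0.076, -0.997, 1263.482], [0.0, 0.0, 0.0, 1.0]]
0.1 [ 230.50645383 -607.15166743  204.67638549] [[0.935, 0.355, -0.001], [0.355, -0.935, 0.002], [-0.0, -0.002, -1.0]] 94.31123363909202 [-0.09296852  0.67119406  0.14961264]
```

View pics/top0.png

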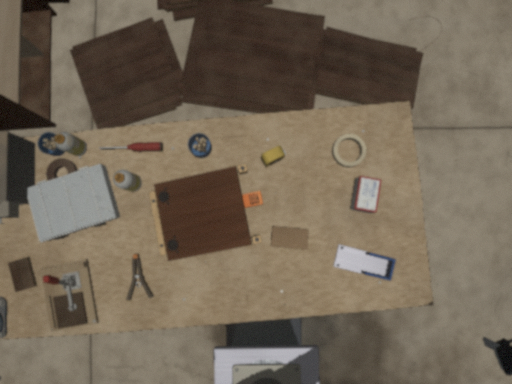

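View pics/scene0.png

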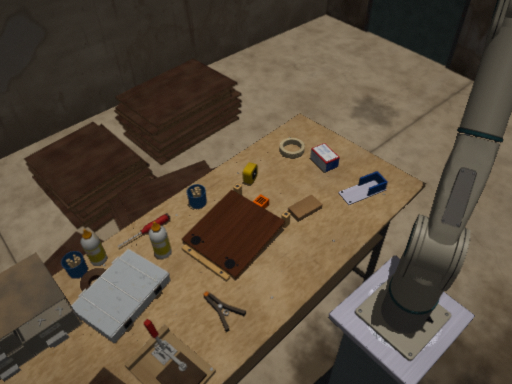

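The top view shows the wedge (orange, about px 253,200) sticking out to the right (world -y). The tape measure is above it at (273,155), the sanding block below it at (289,237), and the holder at (363,262) with its blue walls to the right. The scene view agrees.

```bash
python3 - <<'E'
from h import *
for c in ("top","scene"):
    f=np.load(f"{c}0.npz");im,D=f["im"],f["D"];P=cloud(c,D)
    hsv=cv2.cvtColor(im,cv2.COLOR_BGR2HSV)
    def comp(name,m,zr,reg):
        m=m&(P[...,2]>zr[0])&(P[...,2]<zr[1])&(P[...,0]>reg[0])&(P[...,0]<reg[1])&(P[...,1]>reg[2])&(P[...,1]<reg[3])
        n,l,st,ce=cv2.connectedComponentsWithStats(m.astype(np.uint8))
        for i in range(1,n):
            if st[i,4]<25: continue
            q=P[l==i];r=cv2.minAreaRect(q[:,:2].astype(np.float32))
            print(c,name,st[i].tolist(),"med",np.round(np.median(q,0),1),"zmax",np.round(np.percentile(q[:,2],[5,95]),1),"rect",np.round(r[0],1),np.round(r[1],1),round(r[2],1))
    H,S,V=[hsv[...,i].astype(int) for i in range(3)]
    A=(250,750,-600,400)
    comp("orange",(H>4)&(H<16)&(S>170)&(V>140),(-10,60),(350,650,-150,150))
    comp("blue",(H>100)&(H<130)&(S>120),(-10,80),(250,650,-600,-200))
    comp("plate",(S<50)&(V>130),(-10,30),(250,550,-500,-150))
    comp("high",P[...,2]>12,(12,90),(300,720,-450,120))
E
```

```text
top plate [333, 244, 55, 32, 1095] med [ 406.9 -283.8    6.6] zmax [ 1.6 10.6] rect [ 406.9 -295.6] [161.   74.1] 74.7
top high [262, 158, 19, 9, 112] med [713.  -22.4  58.1] zmax [20.  68.2] rect [710.7 -27.9] [18.3 53. ] 0.2
top high [336, 159, 27, 8, 124] med [ 708.4 -263.7   25.5] zmax [17.2 29.3] rect [ 707.7 -266.7] [78.1 22.6] 88.9
top high [238, 165, 10, 10, 78] med [689.2  58.9  55.3] zmax [22.5 59.3] rect [691.7  58.6] [22.7 25. ] 10.5
top high [222, 167, 41, 83, 1978] med [573.8  83.2  45.1] zmax [29.3 50.7] rect [575.6  60.6] [244.8 118.6] 0.0
top high [352, 176, 29, 37, 842] med [ 607.9 -307.9   54. ] zmax [28.9 57.8] rect [ 609.1 -311.4] [69.1 99.7] 79.4
top high [271, 226, 38, 23, 717] med [484.6 -78.7  22.4] zmax [18.5 26.3] rect [484.6 -79.2] [110.6  61.3] 85.6
top high [252, 236, 10, 8, 66] med [480.1  20.2  56.6] zmax [51.3 60. ] rect [480.   20.2] [26.4 20.6] 89.8
top high [362, 252, 33, 29, 267] med [ 382.8 -359.4   43.6] zmax [16.5 48. ] rect [ 393.5 -341.6] [81.4 67.1] 74.7
scene orange [253, 194, 16, 12, 66] med [605.6  27.3  29.5] zmax [-0.8 34.5] rect [613.9
[... 368 characters left out ...]
6.6] 74.7
scene high [310, 143, 30, 28, 519] med [ 598.5 -294.4   51.1] zmax [16.3 56.8] rect [ 608.6 -306.5] [ 75.5 109.2] 79.4
scene high [289, 145, 16, 11, 69] med [ 707.3 -256.4   22.8] zmax [14.4 28.6] rect [ 707.7 -259.9] [23.3 85.3] 0.8
scene high [245, 167, 11, 17, 118] med [712.3 -13.3  43.1] zmax [16.7 65.8] rect [710.8 -20.6] [18.  47.7] 0.3
scene high [359, 171, 28, 24, 309] med [ 387.7 -343.1   33.4] zmax [15.4 45.8] rect [ 392.2 -340. ] [83.1 72.9] 73.6
scene high [225, 183, 65, 57, 1290] med [557.3  82.9  44.8] zmax [27.6 53.7] rect [577.2  61.5] [116.6 254.8] 89.9
scene high [288, 195, 34, 24, 455] med [481.6 -69.9  21.2] zmax [15.6 25.8] rect [483.9 -75.2] [115.8  68.1] 83.8
```

```bash
python3 - <<'E'
import cv2
im=cv2.imread("pics/top0.png");a=im[140:260,220:300];b=im[235:290,320:405]
a=cv2.resize(a,None,fx=5,fy=5,interpolation=2)[:600];b=cv2.resize(b,(400,259))
import numpy as np
o=np.zeros((600,800,3),np.uint8);o[:,:400]=a;o[:259,400:]=b;cv2.imwrite("pics/crop1.png",o)
E
```

```text
(no output)
```

View pics/crop1.png

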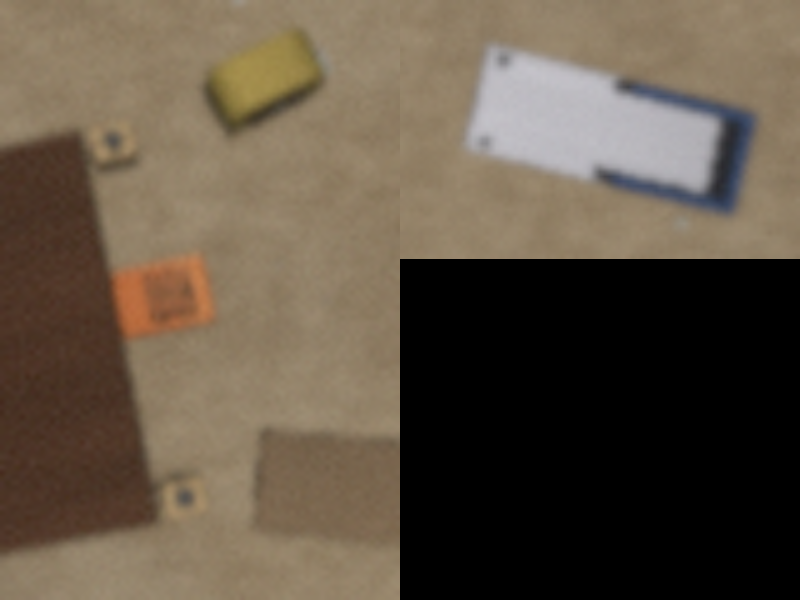

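The crop shows the wedge's exposed top with its thick-end corners at about px (260.8,191) and (262.4,204). The stops are at (242,168) and (257,239), and the holder's back wall faces right and slightly down.

```bash
python3 - <<'E'
from h import *
f=np.load("top0.npz");im=f["im"];D=f["D"]
hsv=cv2.cvtColor(im,cv2.COLOR_BGR2HSV).astype(int);print(hsv[200,257],hsv[200,247],hsv[203,260])
m=((hsv[...,0]<14)&(hsv[...,1]>140)&(hsv[...,2]>110)).astype(np.uint8);m[:185]=0;m[212:]=0;m[:,:238]=0;m[:,268:]=0
m=cv2.morphologyEx(m,cv2.MORPH_CLOSE,np.ones((5,5)))
c=max(cv2.findContours(m,0,1)[0],key=cv2.contourArea)
q=np.array([onz("top",u,v,30)[:2] for u,v in c[:,0]]);print("wedge",cv2.minAreaRect(q.astype(np.float32)),cv2.boundingRect(c))
print("box",cv2.boxPoints(cv2.minAreaRect(q.astype(np.float32))).round(1).tolist())
for n,(u,v),z in [("endL",(260.8,191.3),30),("endR",(262.4,204),30),("Rp",(245,207.5),30),("Lp",(243.6,193.6),30),("stopL",(242.4,168.4),56),("stopR",(257,239.4),56),
 ("pl1",(320+88/4.706,235+45/4.706),6),("pl2",(320+66/4.706,235+150/4.706),6),("bw1",(320+357/4.706,235+115/4.706),44),("bw2",(320+333/4.706,235+214/4.706),44)]:
    print(n,onz("top",*([u,v]),z).round(1))
# side edges of the wedge at thick end, scene view
print("dir holder")
P=cloud("top",D)
for u,v in((250,199),(257,197),(262,197)):print(P[v,u].round(1))
E
```

```text
[ 12 141 145] [ 11 166 186] [ 12 146 178]
wedge ((601.0802612304688, 32.188636779785156), (38.58351135253906, 56.22621154785156), 10.203788757324219) (242, 192, 20, 16)
box [[577.0999755859375, 56.400001525878906], [587.0999755859375, 1.100000023841858], [625.0, 7.900000095367432], [615.0999755859375, 63.29999923706055]]
endL [624.3   4.3  30. ]
endR [5.858e+02 3.000e-01 3.000e+01]
Rp [576.2  52.9  30. ]
Lp [618.4  56.4  30. ]
stopL [691.3  57.9  56. ]
stopR [480.4  18.7  56. ]
pl1 [ 458.8 -230.1    6. ]
pl2 [ 391.5 -213.7    6. ]
bw1 [ 412.6 -391.    44. ]
bw2 [ 351.3 -373.5   44. ]
dir holder
[602.   37.5  24.7]
[607.1  16.2  32. ]
[ 6.095e+02  6.000e-01 -1.300e+00]
```

```bash
cat >> h.py <<'E'
def togo(target,yaw):
    """shift in tool axes (units) to world target; rz units so that tool y has world angle yaw"""
    s=sense();R=np.array(s["tool_rot"]);p=np.array(s["tcp_pos"])
    a=np.degrees(np.arctan2(R[1,1],R[0,1]));da=(yaw-a+90)%180-90
    tilt=np.cross(R[:,2],[0,0,-1])
    print("t",round(s["time_s"],2),"tcp",p.round(1),"yawY",a.round(2),"shift units",(R.T@(np.array(target)-p)/25).round(2),"rz units",round(-da/4.584,2),"tilt fix units",(R.T@tilt/.08).round(2),"grip",round(s["grip_width"],1),round(float(np.max(s["gripper_force"])),1),"ft",np.round(s["ft_force"],1),"q",np.round(s["joints"],0))
E
python3 -m jog '[[[1,0,0,0,0,-0.56,0.4],[1,0,0,0,0,-0.56,0.4],[1,0,0,0,0,-0.56,0.4],[1,0,0,0,0,-0.56,0.4],[1,0,0,0,0,-0.56,0.4],[1,0,0,0,0,-0.56,0.4],[1,0,0,0,0,-0.56,0.4],[1,0,0,0,0,-0.56,0.4]]]'
python3 -m jog '[[[1,0,0,0,0,-0.56,0.4],[1,0,0,0,0,-0.56,0.4],[1,0,0,0,0,-0.56,0.4],[1,0,0,0,0,-0.56,0.4],[1,0,0,0,0,-0.56,0.4],[1,0,0,0,0,-0.56,0.4],[1,0,0,0,0,-0.56,0.4],[1,0,0,0,0,-0.56,0.4]]]'
python3 -m jog '[[[1,0,0,0,0,-0.56,0.4],[1,0,0,0,0,-0.56,0.4],[1,0,0,0,0,-0.56,0.4],[1,0,0,0,0,-0.56,0.4],[1,0,0,0,0,-0.56,0.4],[1,0,0,0,0,-0.56,0.4],[1,0,0,0,0,-0.56,0.4],[1,0,0,0,0,-0.56,0.4]]]'
python3 -m jog '[[[1,0,0,0,0,-0.56,0.4],[1,0,0,0,0,-0.56,0.4],[1,0,0,0,0,-0.56,0.4],[1,0,0,0,0,-0.56,0.4],[1,0,0,0,0,-0.56,0.4],[1,0,0,0,0,-0.56,0.4],[1,0,0,0,0,-0.56,0.4],[0,0,0,0,0,0,0.4]]]'
python3 -c "
from h import *
togo([603,18,110],10.2)"
```

```text
time_s: 0.9
tcp_pos: [404.0, -508.0, 204.9]
tool_rot: [[0.75, 0.662, -0.001], [0.662, -0.75, 0.001], [0.0, -0.001, -1.0]]
ft_force: [0.8, -0.5, 0.2]
grip_width: 65.7
gripper_force: 0.0
time_s: 1.7
tcp_pos: [530.7, -354.9, 205.0]
tool_rot: [[0.47, 0.883, -0.001], [0.883, -0.47, 0.0], [0.0, -0.001, -1.0]]
ft_force: [0.3, 0.0, -0.1]
grip_width: 65.3
gripper_force: 0.0
time_s: 2.5
tcp_pos: [595.7, -167.0, 205.0]
tool_rot: [[0.131, 0.991, -0.001], [0.991, -0.131, 0.0], [0.0, -0.001, -1.0]]
ft_force: [0.8, 0.1, 0.6]
grip_width: 66.0
gripper_force: 0.0
time_s: 3.3
tcp_pos: [594.7, 11.3, 205.4]
tool_rot: [[-0.186, 0.982, -0.001], [0.982, 0.186, 0.003], [0.003, -0.0, -1.0]]
ft_force: [-0.2, 0.5, 0.1]
grip_width: 65.7
gripper_force: 0.0
t 3.3 tcp [594.7  11.3 205.4] yawY 10.74 shift units [0.19 0.38 3.82] rz units 0.12 tilt fix units [-0.   -0.04 -0.  ] grip 65.7 0.0 ft [-0.2  0.5  0.1] q [  9.  32. -20.  96.  13.  54.  -5.]
```

```bash

python3 -m jog '[[[0.2,0.38,1,0,0,0.12,0.4],[0,0,1,0,0,0,0.4],[0,0,1,0,0,0,0.4],[0,0,1,0,0,0,0.4],[0,0,0,0,0,0,0.4],[0,0,0,0,0,0,0.4]]]' | head -2
python3 - <<'E'
from h import *
togo([603,18,6],10.2)
im,D=capture("scene");np.savez("s1.npz",im=im,D=D)
t,_=capture("top")
cv2.imwrite("pics/s1.png",np.hstack([cv2.resize(im[140:260,200:330],(390,360)),cv2.resize(t[140:260,200:330],(390,360))]))
E
```

```text
time_s: 3.9
tcp_pos: [603.9, 12.1, 105.4]
t 3.9 tcp [603.9  12.1 105.4] yawY 9.74 shift units [0.24 0.01 3.98] rz units -0.1 tilt fix units [-0.01  0.   -0.  ] grip 65.5 0.0 ft [ 0.5 -0.1  1.1] q [  7.  40. -17. 100.  16.  43.  -9.]
```

View pics/s1.png

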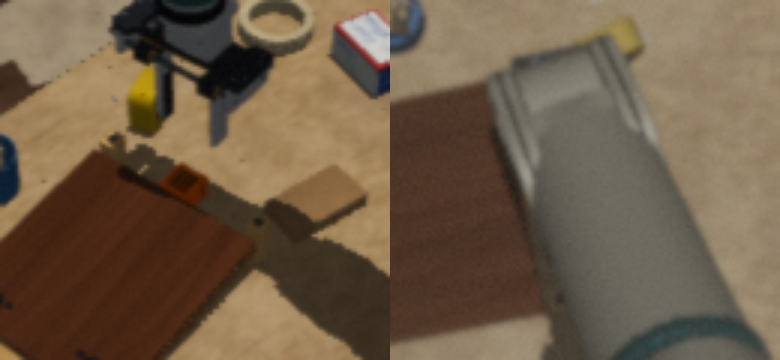

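The picture shows the fingers straddling the wedge from above, clear of the panel, so I descend and grip.

```bash

python3 -m jog '[[[0.1,0,1,0,0,-0.1,0.4],[0.1,0,1,0,0,0,0.4],[0,0,1,0,0,0,0.4],[0,0,0.6,0,0,0,0.4],[0,0,0.3,0,0,0,0.4],[0,0,0,0,0,0,0.4],[0,0,0,0,0,0,0.4]]]' | head -2
python3 -c "
from h import *
togo([603,18,6],10.2)"
python3 -m jog '[[[0,0,0,0,0,0,-1],[0,0,0,0,0,0,-1],[0,0,0,0,0,0,-1],[0,0,0,0,0,0,-1],[0,0,0,0,0,0,-1],[0,0,0,0,0,0,-1],[0,0,0,0,0,0,-1]]]'
python3 -c "
from h import *
togo([603,18,6],10.2)"
```

```text
time_s: 4.7
tcp_pos: [604.0, 18.0, 9.0]
t 4.7 tcp [604.  18.   9.] yawY 10.26 shift units [ 0.01 -0.04  0.12] rz units 0.01 tilt fix units [ 0.02  0.   -0.  ] grip 65.9 0.0 ft [ 0.8  0.6 -0.2] q [  4.  48. -14. 102.  20.  32. -12.]
time_s: 5.4
tcp_pos: [603.9, 17.9, 8.5]
tool_rot: [[-0.178, 0.984, 0.002], [0.984, 0.178, 0.0], [-0.0, 0.002, -1.0]]
ft_force: [1.9, 0.6, 3.8]
grip_width: 39.5
gripper_force: 30.0
t 5.4 tcp [603.9  17.9   8.5] yawY 10.26 shift units [ 0.01 -0.04  0.1 ] rz units 0.01 tilt fix units [0.02 0.   0.  ] grip 39.5 30.0 ft [1.9 0.6 3.8] q [  4.  48. -14. 102.  20.  32. -12.]
```

```bash

python3 -m jog '[[[-0.28,0,0,0,0,0,-1],[-0.28,0,0,0,0,0,-1],[-0.28,0,0,0,0,0,-1],[0,0,0,0,0,0,-1],[0,0,0,0,0,0,-1],[0,0,0,0,0,0,-1],[0,0,0,0,0,0,-1],[0,0,0,0,0,0,-1]]]' | grep -v rot
python3 - <<'E'
from h import *
togo([603.9,17.9,8.5],10.2)
im,D=capture("scene");np.savez("s2.npz",im=im,D=D)
P=cloud("scene",D)
for f in("s1","s2"):
    d=np.load(f+".npz");im=d["im"];h=cv2.cvtColor(im,cv2.COLOR_BGR2HSV).astype(int)
    m=(h[...,0]<16)&(h[...,1]>180)&(h[...,2]>90);m[:185]=0;m[230:]=0;m[:,:235]=0;m[:,300:]=0
    v,u=np.nonzero(m);print(f,len(u),onz("scene",u.mean(),v.mean(),20).round(1),onz("scene",*(np.percentile(u+v*-1.,[50]).tolist()*2),20).round(0) if 0 else "")
E
```

```text
time_s: 6.2
tcp_pos: [606.8, 1.4, 8.4]
ft_force: [-1.3, 6.3, 4.8]
grip_width: 39.9
gripper_force: 30.0
t 6.2 tcp [606.8   1.4   8.4] yawY 10.41 shift units [0.67 0.01 0.  ] rz units 0.05 tilt fix units [ 0.02 -0.06 -0.  ] grip 39.9 30.0 ft [-1.3  6.3  4.8] q [  6.  48. -15. 102.  20.  33. -10.]
s1 7 [609.7   3.   20. ] 
s2 1 [624.8 -11.   20. ]
```

```bash

python3 -m jog '[[[-0.32,0,0,0,0,0,-1],[-0.32,0,0,0,0,0,-1],[-0.32,0,0,0,0,0,-1],[0,0,0,0,0,0,-1],[0,0,0,0,0,0,-1],[0,0,0,0,0,0,-1],[0,0,0,0,0,0,-1],[0,0,0,0,0,0,-1]]]' | grep -v rot
python3 - <<'E'
from h import *
togo([603.9,17.9,8.5],10.2)
im,D=capture("scene");np.savez("s2.npz",im=im,D=D)
cv2.imwrite("pics/s2.png",cv2.resize(im[150:250,190:320],(780,600),interpolation=2))
E
```

```text
time_s: 7.05
tcp_pos: [611.1, -22.3, 8.5]
ft_force: [-0.2, 6.2, 6.5]
grip_width: 39.8
gripper_force: 30.0
t 7.05 tcp [611.1 -22.3   8.5] yawY 10.41 shift units [1.63 0.01 0.01] rz units 0.04 tilt fix units [ 0.01 -0.05  0.  ] grip 39.8 30.0 ft [-0.2  6.2  6.5] q [  9.  48. -15. 101.  20.  33.  -8.]
```

View pics/s2.png

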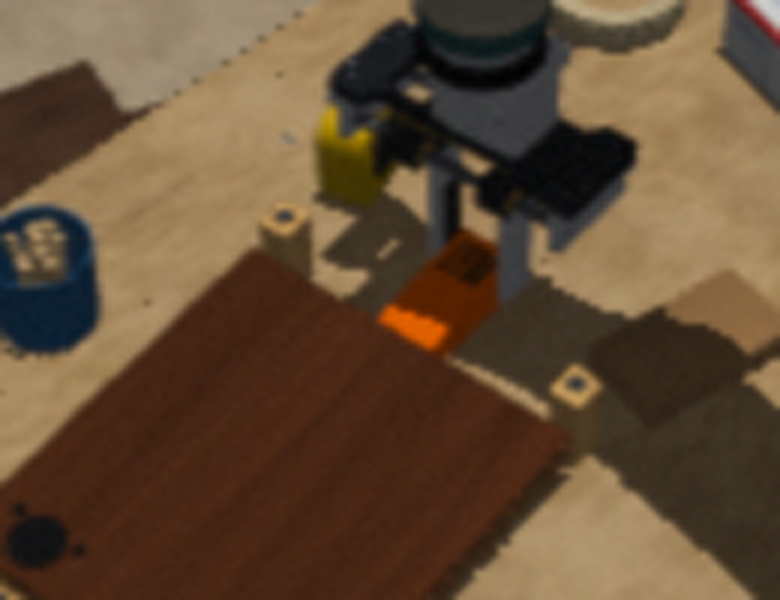

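The picture shows the wedge following the fingers, with the panel lower and clear of them.

```bash

for i in 1; do python3 -m jog '[[[-0.32,0,0,0,0,0,-1],[-0.32,0,0,0,0,0,-1],[-0.32,0,0,0,0,0,-1],[0,0,0,0,0,0,-1],[0,0,0,0,0,0,-1],[0,0,0,0,0,0,-1],[0,0,0,0,0,0,-1],[0,0,0,0,0,0,-1]]]' | grep -v rot; done
python3 -m jog '[[[-0.28,0,0,0,0,0,-1],[-0.28,0,0,0,0,0,-1],[-0.28,0,0,0,0,0,-1],[0,0,0,0,0,0,-1],[0,0,0,0,0,0,-1],[0,0,0,0,0,0,-1],[0,0,0,0,0,0,-1],[0,0,0,0,0,0,-1]]]' | grep -v rot
python3 -c "
from h import *
togo([603.9,17.9,8.5],10.2)"
```

```text
time_s: 7.9
tcp_pos: [615.3, -45.8, 8.5]
ft_force: [-1.2, 6.1, 6.0]
grip_width: 40.1
gripper_force: 30.0
time_s: 8.7
tcp_pos: [619.0, -66.0, 8.5]
ft_force: [-0.7, 7.7, 6.7]
grip_width: 39.8
gripper_force: 30.0
t 8.7 tcp [619.  -66.    8.5] yawY 10.42 shift units [3.41 0.01 0.02] rz units 0.05 tilt fix units [ 0.01 -0.06  0.  ] grip 39.8 30.0 ft [-0.7  7.7  6.7] q [ 13.  49. -16.  99.  21.  35.  -4.]
```

```bash

python3 -m jog '[[[-0.28,0,0,0,0,0,-1],[-0.28,0,0,0,0,0,-1],[-0.28,0,0,0,0,0,-1],[0,0,0,0,0,0,-1],[0,0,0,0,0,0,-1],[0,0,0,0,0,0,-1],[0,0,0,0,0,0,-1],[0,0,0,0,0,0,-1]]]' | grep -v rot
python3 -m jog '[[[-0.28,0,0,0,0,0,-1],[-0.28,0,0,0,0,0,-1],[-0.28,0,0,0,0,0,-1],[0,0,0,0,0,0,-1],[0,0,0,0,0,0,-1],[0,0,0,0,0,0,-1],[0,0,0,0,0,0,-1],[0,0,0,0,0,0,-1]]]' | grep -v rot
python3 -m jog '[[[0,0,0,0,0,0,0.4],[0,0,0,0,0,0,0.4],[0,0,0,0,0,0,0.4],[0,0,0,0,0,0,0.4],[0,0,0,0,0,0,0.4],[0,0,0,0,0,0,0.4],[0,0,-0.5,0,0,0,0.4],[0,0,-1,0,0,0,0.4]]]' | grep -v rot
python3 -m jog '[[[0,0,-1,0,0,0,0.4],[0,0,-1,0,0,0,0.4],[0,0,0,0,0,0,0.4]]]' | grep -v rot
python3 - <<'E'
from h import *
togo([603.9,17.9,8.5],10.2)
im,D=capture("scene");np.savez("s3.npz",im=im,D=D)
cv2.imwrite("pics/s3.png",cv2.resize(im[120:250,190:350],(738,600),interpolation=2))
P=cloud("scene",D)
R=P.reshape(-1,3)
# panel flatness: fit a plane to its top
h=cv2.cvtColor(im,cv2.COLOR_BGR2HSV).astype(int)
x=np.array([.984,.178]);y=np.array([-.178,.984]);o=np.array([559.8,183.])
a=(R[:,:2]-o)@x;b=(R[:,:2]-o)@y
k=(abs(a)<100)&(abs(b)<115)&(R[:,2]>5)&(R[:,2]<60)
c,res,_,_=np.linalg.lstsq(np.c_[a[k],b[k],np.ones(k.sum())],R[k,2],rcond=None);print("panel plane",c.round(4),k.sum())
E
```

```text
time_s: 9.5
tcp_pos: [623.1, -90.0, 8.4]
ft_force: [-0.0, 2.4, 6.2]
grip_width: 40.1
gripper_force: 30.0
time_s: 10.3
tcp_pos: [626.8, -110.7, 8.5]
ft_force: [0.2, 1.4, 5.8]
grip_width: 39.7
gripper_force: 30.0
time_s: 11.1
tcp_pos: [625.1, -111.8, 44.8]
ft_force: [0.4, 0.4, -0.8]
grip_width: 66.1
gripper_force: 0.0
time_s: 11.4
tcp_pos: [629.6, -112.0, 100.1]
ft_force: [1.6, 0.3, -0.1]
grip_width: 65.4
gripper_force: 0.0
t 11.4 tcp [ 629.6 -112.   100.1] yawY 10.26 shift units [ 5.31 -0.11  3.65] rz units 0.01 tilt fix units [ 0.09  0.03 -0.  ] grip 65.4 0.0 ft [ 1.6  0.3 -0.1] q [ 19.  43. -19.  94.  18.  45.   2.]
panel plane [ 6.00000e-04 -1.10000e-03  2.19673e+01] 3185
```

View pics/s3.png

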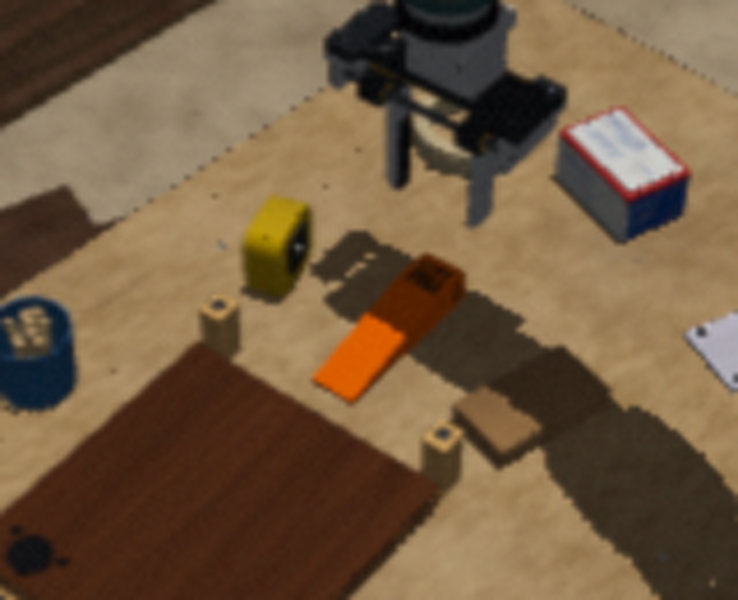

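The picture shows the wedge lying free on the table with its thin-end corners at crop px (315,380) and (352,402). The panel is flat (plane slopes about 0.001), and the bystanders are in place. Next I refine the wedge tip and the holder pose.

```bash
python3 - <<'E'
from h import *
k=738/160
print("tip",onz("scene",190+333/k-.5,120+391/k-.5,5).round(1),"expected tip 602.6 22.2")
d=np.load("s3.npz");im=d["im"];h=cv2.cvtColor(im,cv2.COLOR_BGR2HSV).astype(int)
m=(h[...,0]<16)&(h[...,1]>190)&(h[...,2]>60);m[:170]=0;m[210:]=0;m[:,:255]=0;m[:,295:]=0
P=cloud("scene",d["D"]);q=P[m&(P[...,2]>8)];r=cv2.minAreaRect(q[:,:2].astype(np.float32));print("wedge cloud",len(q),np.round(r[0],1),np.round(r[1],1),r[2])
for c in("top","scene"):
    f=np.load(c+"0.npz");im,D=f["im"],f["D"];h=cv2.cvtColor(im,cv2.COLOR_BGR2HSV).astype(int);P=cloud(c,D)
    reg=(P[...,0]>320)&(P[...,0]<490)&(P[...,1]>-420)&(P[...,1]<-190)
    pl=reg&(h[...,1]<55)&(h[...,2]>110)
    bl=reg&(h[...,0]>98)&(h[...,0]<130)&(h[...,1]>90)
    x=np.array([.966,-.259]);y=np.array([.259,.966]);o=np.array([403.7,-301.6])
    def onp(mask,z):
        v,u=np.nonzero(mask);return np.array([onz(c,a,b,z)[:2] for a,b in zip(u,v)])
    g=onp(pl,6)-o;r=cv2.minAreaRect((g+o).astype(np.float32))
    A,B=g@x,g@y;print(c,"plate rect",np.round(r[0],1),np.round(r[1],1),round(r[2],1),"open half x",np.percentile(A[B>20],[1,99]).round(1),"y",np.percentile(B,[.5,99.5]).round(1))
    top=bl&(P[...,2]>38)
    g=onp(top,44)-o;A,B=g@x,g@y;print(c,"wall tops x",np.percentile(A,[1,99]).round(1),"y",np.percentile(B,[1,99]).round(1),len(A))
E
```

```text
tip [601.6  25.6   5. ] expected tip 602.6 22.2
wedge cloud 318 [258.4 322.7] [ 108.  1167.9] 44.06938934326172
top plate rect [ 397.8 -305. ] [187.5  86.5] 73.7 open half x [-35.   38.7] y [-97.3  87.4]
top wall tops x [-27.8  29.4] y [-78.3 -25.2] 37
scene plate rect [304.7 -89.6] [130.8 587.6] 30.2 open half x [-360.    35.1] y [-67.5 358.7]
scene wall tops x [-38.   30.7] y [-75.1   4.1] 110
```

```bash

python3 -m jog '[[[1,0,0,0,0,0,0.4],[1,0,0,0,0,0,0.4],[1,0,0,0,0,0,0.4],[0.4,0,0,0,0,0,0.4],[0,0,1,0,0,0,0.4],[0,0,0,0,0,0,0.4]]]' | grep -v rot
python3 -c "
from h import *
togo([612,-30,4],10.2)"
```

```text
time_s: 12.05
tcp_pos: [608.9, -29.0, 67.8]
ft_force: [-0.1, -1.0, 0.2]
grip_width: 65.6
gripper_force: 0.0
t 12.05 tcp [608.9 -29.   67.8] yawY 10.29 shift units [-0.06  0.13  2.55] rz units 0.02 tilt fix units [-0.07 -0.   -0.  ] grip 65.6 0.0 ft [-0.1 -1.   0.2] q [ 11.  44. -17. 100.  19.  40.  -6.]
```

```bash

python3 -m jog '[[[0,0.13,1,0,0,0,0.4],[0,0,0.8,0,0,0,0.4],[0,0,0.4,0,0,0,0.4],[0,0,0.2,0,0,0,0.4],[0,0,0,0,0,0,0.4],[0,0,0,0,0,0,0.4]]]' | grep -v rot
python3 -c "
from h import *
togo([612,-30,4],10.2)"
```

```text
time_s: 12.65
tcp_pos: [615.3, -27.9, 11.3]
ft_force: [0.5, 0.2, -0.1]
grip_width: 65.9
gripper_force: 0.0
t 12.65 tcp [615.3 -27.9  11.3] yawY 10.25 shift units [-0.06 -0.14  0.29] rz units 0.01 tilt fix units [ 0.01  0.   -0.  ] grip 65.9 0.0 ft [ 0.5  0.2 -0.1] q [  9.  48. -15. 100.  21.  34.  -8.]
```

```bash

python3 -m jog '[[[0,-0.14,0.28,0,0,0,0.4],[0,0,0,0,0,0,0.4],[0,0,0,0,0,0,-1],[0,0,0,0,0,0,-1],[0,0,0,0,0,0,-1],[0,0,0,0,0,0,-1],[0,0,0,0,0,0,-1],[0,0,0,0,0,0,-1]]]' | grep -v rot
python3 -m jog '[[[0,0,0,0,0,0,-1],[0,0,-0.5,0,0,0,-1],[0,0,-1,0,0,0,-1],[0,0,-1,0,0,0,-1],[0,0,-1,0,0,0,-1],[0,0,0,0,0,0,-1],[0,0,0,0,0,0,-1]]]' | grep -v rot
python3 - <<'E'
from h import *
togo([449,-216,90],-15)
im,D=capture("scene");np.savez("s4.npz",im=im,D=D)
cv2.imwrite("pics/s4.png",cv2.resize(im[120:230,230:400],(780,504),interpolation=2))
E
```

```text
time_s: 13.45
tcp_pos: [611.5, -28.3, 3.6]
ft_force: [0.2, 0.1, 1.1]
grip_width: 39.4
gripper_force: 30.0
time_s: 14.15
tcp_pos: [611.2, -28.5, 91.5]
ft_force: [0.1, -0.1, -1.4]
grip_width: 39.6
gripper_force: 30.0
t 14.15 tcp [611.2 -28.5  91.5] yawY 10.26 shift units [-6.22 -7.72  0.06] rz units 5.51 tilt fix units [ 0.01  0.   -0.  ] grip 39.6 30.0 ft [ 0.1 -0.1 -1.4] q [ 11.  42. -18.  99.  18.  42.  -6.]
```

View pics/s4.png

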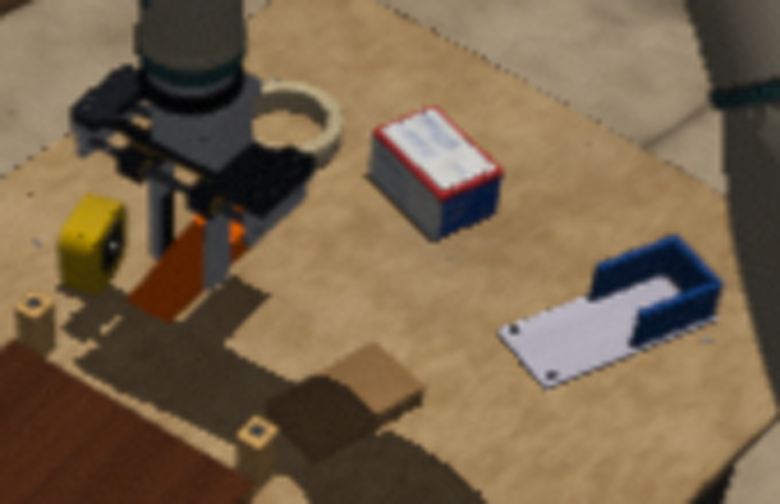

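The picture shows the wedge held level by its thin half. The holder is in clear view, with plate corners at crop px (499,330) and (548,387) and wall tops at (596,266), (638,312), (675,237) and (718,280). I locate it from these.

```bash
python3 - <<'E'
from h import *
k=780/170
x=np.array([.966,-.259]);y=np.array([.259,.966]);o=np.array([403.7,-301.6])
# expected holder coords
for n,u,v,z,e in[("plA",499,330,6,(35,85)),("plB",548,387,6,(-35,85)),("wlF",596,266,44,(33,-5)),("wrF",638,312,44,(-33,-5)),("bl",675,237,44,(33,-86)),("br",718,280,44,(-33,-86)),("brBot",717,320,0,(-35,-86))]:
    p=onz("scene",230+u/k-.5,120+v/k-.5,z)[:2];print(n,p.round(1),"holder",(((p-o)@x).round(1),((p-o)@y).round(1)),"exp",e)
E
```

```text
plA [ 460.1 -227. ] holder (np.float64(35.1), np.float64(86.6)) exp (35, 85)
plB [ 392.9 -209.4] holder (np.float64(-34.3), np.float64(86.3)) exp (-35, 85)
wlF [ 434.4 -308.1] holder (np.float64(31.3), np.float64(1.6)) exp (33, -5)
wrF [ 378.9 -292.9] holder (np.float64(-26.3), np.float64(2.0)) exp (-33, -5)
bl [ 413.  -382.6] holder (np.float64(30.0), np.float64(-75.9)) exp (33, -86)
br [ 358.7 -368.9] holder (np.float64(-26.0), np.float64(-76.6)) exp (-33, -86)
brBot [ 352.1 -373.2] holder (np.float64(-31.3), np.float64(-82.5)) exp (-35, -86)
```

```bash

python3 -m jog '[[[-1,-0.75,0,0,0,0.55,-1],[-1,-0.75,0,0,0,0.55,-1],[-1,-0.75,0,0,0,0.55,-1],[-1,-0.75,0,0,0,0.55,-1],[-1,-0.75,0,0,0,0.55,-1],[-1,-0.75,0,0,0,0.55,-1],[-1,-0.75,0,0,0,0.55,-1],[-1,-0.75,0,0,0,0.55,-1]]]' | grep -v rot
python3 -m jog '[[[-1,-0.75,0,0,0,0.55,-1],[-1,-0.75,0,0,0,0.55,-1],[0,0,0,0,0,0,-1],[0,0,0,0,0,0,-1],[0,0,0,0,0,0,-1]]]' | grep -v rot
python3 -c "
from h import *
togo([413,-271,60],-15)"
```

```text
time_s: 15.0
tcp_pos: [465.1, -231.6, 89.7]
ft_force: [0.2, -0.2, -1.6]
grip_width: 39.5
gripper_force: 30.0
time_s: 15.5
tcp_pos: [421.2, -271.7, 90.5]
ft_force: [0.8, -0.7, -0.9]
grip_width: 39.6
gripper_force: 30.0
t 15.5 tcp [ 421.2 -271.7   90.5] yawY -14.85 shift units [-0.06 -0.32  1.22] rz units 0.03 tilt fix units [-0.   -0.01 -0.  ] grip 39.6 30.0 ft [ 0.8 -0.7 -0.9] q [ 39.  35. -13. 116.  15.  31.   0.]
```

```bash

python3 -m jog '[[[0,-0.32,0.6,0,0,0,-1],[0,0,0.6,0,0,0,-1],[0,0,0,0,0,0,-1],[0,0,0,0,0,0,-1],[0,0,0,0,0,0,-1]]]' | grep -v rot
python3 - <<'E'
from h import *
togo([413,-271,60],-15)
im,D=capture("scene");np.savez("s5.npz",im=im,D=D)
t,_=capture("top")
o=np.hstack([cv2.resize(im[135:215,320:400],(400,400),interpolation=2),cv2.resize(t[225:305,325:405],(400,400),interpolation=2)])
cv2.imwrite("pics/s5.png",o)
E
```

```text
time_s: 16.0
tcp_pos: [413.9, -270.5, 61.5]
ft_force: [-0.4, 0.8, -1.9]
grip_width: 39.6
gripper_force: 30.0
t 16.0 tcp [ 413.9 -270.5   61.5] yawY -14.88 shift units [-0.03 -0.03  0.06] rz units 0.03 tilt fix units [ 0.02 -0.   -0.  ] grip 39.6 30.0 ft [-0.4  0.8 -1.9] q [ 38.  37. -12. 118.  16.  26.  -1.]
```

View pics/s5.png

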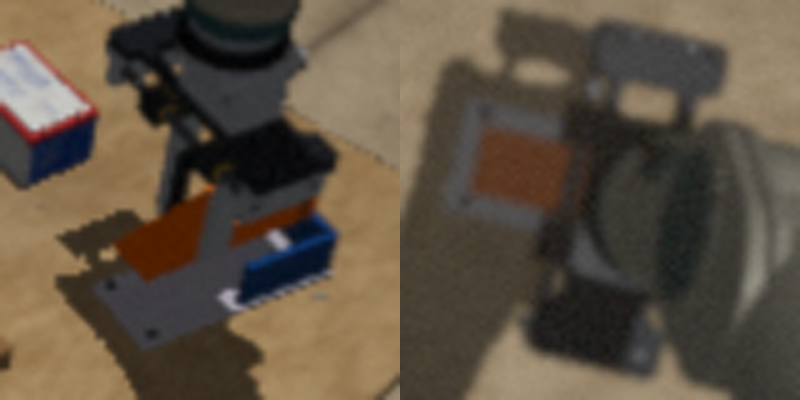

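The picture shows the wedge aligned above the holder with its thick end over the walled half. The tip corners in the top view are at crop px (475,130) and (475,197), and I check these.

```bash
python3 - <<'E'
from h import *
x=np.array([.966,-.259]);y=np.array([.259,.966]);o=np.array([405,-301.])
for n,c,u,v,z,b in[("tipL","top",75,130,61,(325,225)),("tipR","top",72,195,61,(325,225)),("tipL'","scene",115,243,62,(320,135)),("tipR'","scene",147,281,59,(320,135)),("pl","top",62,103,6,(325,225)),("pr","top",43,208,6,(325,225)),("plS","scene",93,292,6,(320,135)),("prS","scene",142,350,6,(320,135))]:
    p=onz(c,b[0]+u/5-.5,b[1]+v/5-.5,z)[:2];print(n,p.round(1),"holder",((p-o)@x).round(1),((p-o)@y).round(1))
E
```

```text
tipL [ 443.6 -221. ] holder 16.6 87.3
tipR [ 406.  -218.1] holder -20.5 80.4
tipL' [ 446.2 -224.3] holder 20.0 84.8
tipR' [ 407.7 -215.1] holder -19.6 83.6
pl [ 457.3 -224.5] holder 30.7 87.4
pr [ 393.9 -211. ] holder -34.0 84.1
plS [ 455.4 -221. ] holder 28.0 90.4
prS [ 393.3 -204.2] holder -36.3 90.5
```

```bash

python3 -m jog '[[[0,0,0.5,0,0,0,-1],[0,0,0.5,0,0,0,-1],[0,0,0.3,0,0,0,-1],[0,0,0.2,0,0,0,-1],[0,0,0,0,0,0,-1],[0,0,0,0,0,0,-1]]]' | grep -v rot
python3 -c "
from h import *
togo([410,-282.6,11],-15)"
```

```text
time_s: 16.7
tcp_pos: [412.8, -270.7, 23.3]
ft_force: [-0.8, 0.7, -1.1]
grip_width: 39.7
gripper_force: 30.0
t 16.7 tcp [ 412.8 -270.7   23.3] yawY -14.94 shift units [-0.49  0.01  0.49] rz units 0.01 tilt fix units [-0. -0.  0.] grip 39.7 30.0 ft [-0.8  0.7 -1.1] q [ 36.  41.  -9. 120.  18.  21.  -2.]
```

Below the wall tops with no contact force. I lower it the rest of the way, then slide it back.

```bash

python3 -m jog '[[[0,0,0.3,0,0,0,-1],[0,0,0.2,0,0,0,-1],[0,0,0.05,0,0,0,-1],[0,0,0,0,0,0,-1],[0,0,0,0,0,0,-1]]]' | grep -v rot
python3 -m jog '[[[-0.15,0,0,0,0,0,-1],[-0.15,0,0,0,0,0,-1],[-0.15,0,0,0,0,0,-1],[0,0,0,0,0,0,-1],[0,0,0,0,0,0,-1]]]' | grep -v rot
python3 -c "
from h import *
togo([410,-282.6,10],-15)"
```

```text
time_s: 17.2
tcp_pos: [412.8, -270.7, 9.7]
ft_force: [0.2, 0.1, -0.0]
grip_width: 39.9
gripper_force: 30.0
time_s: 17.7
tcp_pos: [411.1, -278.4, 9.6]
ft_force: [2.9, 8.1, 0.5]
grip_width: 39.6
gripper_force: 30.0
t 17.7 tcp [ 411.1 -278.4    9.6] yawY -14.84 shift units [-0.17  0.   -0.02] rz units 0.03 tilt fix units [ 0.   -0.05 -0.  ] grip 39.6 30.0 ft [2.9 8.1 0.5] q [ 37.  43.  -9. 119.  18.  19.  -2.]
```

```bash

python3 -m jog '[[[-0.15,0,0,0,0,0,-1],[-0.1,0,0,0,0,0,-1],[0,0,0,0,0,0,-1],[0,0,0,0,0,0,-1]]]' | grep -v rot
python3 -m jog '[[[0,0,0,0,0,0,0.3],[0,0,0,0,0,0,0.3],[0,0,0,0,0,0,0.3],[0,0,0,0,0,0,0.3],[0,0,0,0,0,0,0.3]]]' | grep -v rot
python3 -m jog '[[[0,0,-0.3,0,0,0,0.3],[0,0,-0.6,0,0,0,0.3],[0,0,-1,0,0,0,0.3],[0,0,-1,0,0,0,0.3],[0,0,-1,0,0,0,0.3],[0,0,-1,0,0,0,0.3],[0,0,-1,0,0,0,0.3]]]' | grep -v rot
python3 -m jog '[[[1,1,0,0,0,0,0.3],[1,1,0,0,0,0,0.3],[1,1,0,0,0,0,0.3],[1,1,0,0,0,0,0.3],[1,1,0,0,0,0,0.3],[1,1,0,0,0,0,0.3],[0,0,0,0,0,0,0.3]]]' | grep -v rot
python3 - <<'E'
from h import *
im,D=capture("scene");np.savez("s6.npz",im=im,D=D)
t,D2=capture("top");np.savez("t6.npz",im=t,D=D2)
o=np.hstack([cv2.resize(im[135:215,320:400],(400,400),interpolation=2),cv2.resize(t[225:305,325:405],(400,400),interpolation=2)])
cv2.imwrite("pics/s6.png",o)
E
```

```text
time_s: 18.1
tcp_pos: [411.0, -278.8, 9.6]
ft_force: [4.8, 20.4, 4.4]
grip_width: 39.8
gripper_force: 30.0
time_s: 18.6
tcp_pos: [408.1, -288.4, 9.8]
ft_force: [0.2, 0.3, -0.3]
grip_width: 61.1
gripper_force: 0.0
time_s: 19.3
tcp_pos: [408.1, -287.7, 158.9]
ft_force: [0.8, -0.1, -0.0]
grip_width: 61.0
gripper_force: 0.0
time_s: 20.0
tcp_pos: [596.3, -176.5, 157.9]
ft_force: [-0.4, 0.5, 0.6]
grip_width: 61.4
gripper_force: 0.0
```

View pics/s6.png

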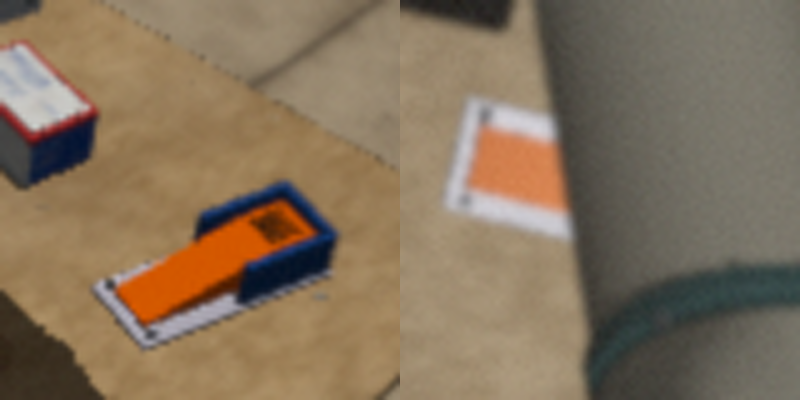

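The picture shows the wedge lying in the holder between the side walls. Its thick end is at the back wall, its tip about 12 mm inside the plate's end, and the robot is clear. The push met a hard stop (20 N with no further travel).

```bash
python3 - <<'E'
from h import *
P=cloud("scene",np.load("s6.npz")["D"]);R=P.reshape(-1,3)
a=(R[:,:2]-[405,-301])@[.966,-.259];b=(R[:,:2]-[405,-301])@[.259,.966]
for lo,hi in((-70,-40),(40,68)):
    k=(abs(a)<12)&(b>lo)&(b<hi);print(lo,hi,k.sum(),np.median(R[k,2]).round(1))
print(finish_job())
E
```

```text
-70 -40 61 33.7
40 68 62 13.5
the job is handed in; nothing more can be done
None
```

The job is handed in, though no verdict came back: the wedge was drawn out in small tugs, the panel measured flat (checked before the wedge was regripped), and the wedge lies let go in the holder against the back wall, with nothing else seen to have moved.

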